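# Serve the round roll with tongs

## Robot

A 6-joint arm with a two-finger parallel gripper is mounted at the origin on the work surface. World frame = base frame: x ahead of the robot, y to its left, z up, the work surface at z = 0. Lengths are in m, angles in rad, forces in N, time in s.
With the tool pointing down it reaches from about 0.15 to 0.775 m from the base axis. Payload 6.1 kg.
Tool frame: the origin (TCP) lies at the very end of the fingers, on their centre line; the grasp point (between the pads) lies 19 mm behind it; z points along the fingers, y is the direction in which the jaws open and shut (so a half turn about z gives the same grasp; the last joint's range is limited). The gripper opens to 85 mm and grips with 20 to 120 N. Pads are 22 mm wide; open, the fingers measure 114 mm over their backs; the gripper's body (76 mm by 85 mm) begins 54 mm behind the grasp point. The pads swing forward as they close: fully open they stand 13 mm farther back than shut.
Start: joints at [-1.182, 0.126, -0.04, 1.405, 0, 1.571], TCP at [0.199, -0.486, 0.231] pointing down, gripper open.
Joint ranges: [-2.72, 2.72], [-0.95, 1.95], [-1.27, 1.35], [-1.78, 2.02], [-1.46, 1.47], [-3.14, 3.14]. Speed limits (rad/s): [2.39, 2.39, 3.01, 3.14, 3.14, 3.14].

## Interface

Orientations are given as a rotation vector (axis times angle).
In Python, from bench import robot gives the robot as it stands.
- The arm moves only by the tool carry_out, never from a script. Its argument "series" is a list of rows, each a list of 7 numbers: the shift along the tool's x, y, z in m, then the turn, a rotation vector about the tool's x, y, z in degrees, then the finger opening in m, from 0 to 0.0854. In form: [[x, y, z, wx, wy, wz, grip], ...]. A call has 1 to 10 rows; each row shifts and turns the commanded pose from where the row before left it, along the tool's axes as they then stand; what a row does not reach is not made up. A row lasts 1/12 s, in which the tool goes at most 41.7 mm and 7.16 degrees, less where a joint would pass 70% of its speed; a pose out of reach is approached as far as the arm can. A call with a gripper value outside its range is refused whole. The fingers move at their own pace and stop on an object; "newtons" is the grip in N (left out, the last holds). Time passes only in rows, so rows that do not move let the fingers close. It gives the time, the measured TCP pose, the force and the opening at its end, in the units of the state.
- robot.read_state(): the state, without advancing time (a new reading comes with each control period).
- robot.get_image(name): name is "side" or "top"; returns the picture (420x560x3 uint8, blue, green, red); there is no depth.
- robot.camera_info(name): a dict with "camera_matrix" (3x3 intrinsics, pixels), "R" (3x3) and "t" (3): a world point X has camera coordinates R X + t. Camera axes: x right, y down, z forward; pixel columns grow to the right and rows downward; lengths in m; the calibration is good to about 2 mm. A picture is of the moment at which its call begins. camera_info takes no time and is no camera call.
- robot.job_done(): hands the job in, once; it reports no verdict.
The state is a dict: "time": time; "joints": joint angles; "joint_vel": joint speeds; "effort": joint torques, N m; "tcp_pos": TCP position; "ee_rot": TCP orientation; "contact_force": force on the tool from outside, world axes, zero at the start; "ft_torque": the same for the moment, N m; "width": opening from 0.0 (shut) to 1.0 (fully open).
Only numpy, scipy, OpenCV 4.12 (cv2) and the standard library are available. Lean on these libraries where they do the work, as an engineer would, in place of code of your own. Each camera call takes 0.05 s, during which the arm holds its last target.

## Task

Pick up the serving tongs lying open on the counter, squeeze them on the small round bread roll that stands on the wooden riser, and carry it over to the white side plate. Finish while still holding: the roll gripped in the jaws of the tongs, still, over the middle of the plate and about 12 cm above it, ready to be set down. Do not touch the roll with the gripper itself, and leave the long roll, the plate, the mug and the jar where they are.

Things in the scene. Friction and masses are not known exactly. Their poses are not given: they have to be found in the camera images.
- tongs: Stainless serving tongs lying flat on the counter, 225 mm long, 26 mm tall, about 90 g. Two spring-hinged arms, mirror images about the centre line, open and close in the horizontal plane. Origin: on the centre line at the underside, midway between the grip plates; x points to the jaws, z up. Arms pivot 85 mm behind the origin at a hub 32 mm wide, centred 91 mm behind it.
- tongs_grip (a point): Point between the two flat grip plates (one on each arm), 13 mm above the tongs' origin. Plates: 44 mm long, 26 mm tall, 51 mm over their outer faces when released, each then splayed about 0.07 rad; about 27 mm with the round roll held. Gripped at 42 to 46 mm opening the tongs are held securely with the jaws still over 60 mm apart.
- tongs_jaws (a point): Point midway between the jaws, 105 mm ahead of the tongs' origin, 13 mm above the underside: the item belongs here. Moves with tongs, same axes. Jaws: shallow vertical V paddles, 84 to 126 mm ahead of the origin, 26 mm tall; released 89 mm clear between them, 105 mm over their outsides.
- tongs_left (a joint): Closing angle of the left arm in rad (the right arm mirrors it): 0 released and open, about 0.145 with the jaws on the round roll, 0.2 stop. Springs open by itself: about 6 N on each grip plate starts it, 12 N reaches the round roll; 0.45 of any grip beyond that presses on the roll (20 to 50 N of grip is right).
- round_roll: Small round bread roll, 42 mm diameter, 36 mm tall, about 40 g, standing on the riser on one side of its middle (either side). Sides nearly vertical from 10 to 26 mm height, domed top with a cross cut. Origin: centre of its underside, z up.
- roll_center (a point): Centre of the round roll, 18 mm above its underside.
- long_roll: Bystander: oblong bread roll 80 x 36 mm, 32 mm tall, standing on the riser on the other side of its middle, about 130 mm from the round roll. Origin: centre of its underside; x along its length.
- riser: Fixed wooden serving riser: board 100 mm deep (x) by 250 mm wide (y), top face 60 mm above the counter, on two side legs. Origin: under its centre at counter height; its x axis points away from the robot across the board's depth, y along its width.
- plate: White round ceramic side plate, 140 mm diameter, 16 mm high at the rim, standing loose on the counter to the robot's left. Origin: centre of its underside, z up.
- mug: Bystander: white mug, 76 mm diameter, 85 mm tall, at the far right of the counter. Origin: centre of its underside.
- jar: Bystander: amber glass jar with a steel cap, 70 mm diameter, 100 mm tall, at the far left of the counter. Origin: centre of its underside.
Mind the look-alikes: they are no part of the job. Several things have the shape of the plate; the one meant has the colours described above.

How it is judged:
By the outcome, as a careful person would: the job done as asked, in the order asked, and still so for the second after the job is handed in, while the arm keeps its last pose, push and grip.
It also fails if it takes over 42 s, if anything falls off the work surface, if the arm or the gripper's body presses on something with over 40 N, if the wrist force passes 120 N, or if a joint passes its speed limit or range.

## Working session

There is one attempt and no reset: what is moved stays moved. The work goes in short steps, Python scripts to look and compute and a tool call to move; the robot and the scene stay as the last step left them, time stands still between calls to the robot, and variables do not carry over. Pictures are saved under pics/ and viewed, and the job is handed in when it is done.

Besides the shell and the picture viewer there is one more tool, called after "Emit:" by a JSON object that holds its "api" and its "payload", one argument or row to a line. carry_out: Moves the arm, as the interface text tells. Its arguments: {"type":"object","properties":{"series":{"type":"array","items":{"type":"array","items":{"type":"number"}}},"newtons":{"type":"number"}},"required":["series"]}

```bash
ls; mkdir -p pics
python3 - <<'E'
from bench import robot
import cv2
for n in("side","top"):
    i=robot.get_image(n); cv2.imwrite(f"pics/{n}0.png",i)
    c=robot.camera_info(n); print(n,c)
print(robot.read_state())
E
```

```text
pics
side {'camera_matrix': array([[481.77880469,   0.        , 266.87099216],
       [  0.        , 481.77880469, 211.08816255],
       [  0.        ,   0.        ,   1.        ]]), 'R': array([[-0.77305243, -0.63431919, -0.00539495],
       [-0.48261502,  0.59364557, -0.64394696],
       [ 0.4116706 , -0.49520108, -0.76505111]]), 't': array([0.43767759, 0.27863623, 0.95019031])}
top {'camera_matrix': array([[448.59450209,   0.        , 284.10208444],
       [  0.        , 448.59450209, 215.82615227],
       [  0.        ,   0.        ,   1.        ]]), 'R': array([[ 0.02940074, -0.99948879,  0.01255972],
       [-0.9981679 , -0.030022  , -0.05253108],
       [ 0.0528813 , -0.01099226, -0.9985403 ]]), 't': array([0.04688286, 0.54727176, 1.30709883])}
{'time': 0.1, 'joints': array([-1.18199396e+00,  1.26341722e-01, -4.05045907e-02,  1.40534631e+00,
       -4.52399564e-06,  1.57082798e+00]), 'joint_vel': array([ 0.00116131, -0.00120215,  0.00319591, -0.00012605,  0.0002758 ,
        0.00102422]), 'effort': array([ 6.81401525e-04, -4.36903846e+01,  3.53605986e+01,  1.36853167e-02,
        1.22930351e-04,  8.79065908e-06]), 'tcp_pos': array([ 0.19888626, -0.48549978,  0.23059585]), 'ee_rot': array([-3.08108236e+00, -6.06576582e-01,  4.30518139e-04]), 'contact_force': array([ 0.65939447,  0.22533522, -0.64456896]), 'ft_torque': array([ 0.02886792,  0.04123926, -0.01342098]), 'width': 1.003785765236033}
```

View pics/side0.png

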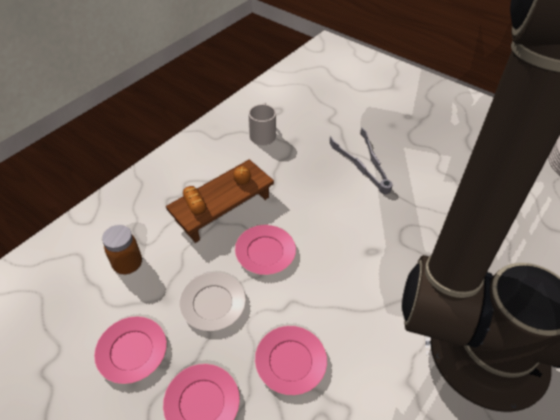

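View pics/top0.png

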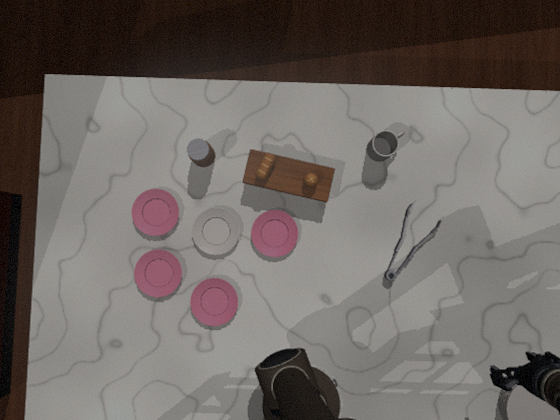

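Top view: the round roll is at about (311,180) and the long roll at (265,167), both on the riser. The white plate is at (217,231). Pink plates at (155,212), (158,273), (214,302) and (274,233) are look-alikes. The tongs' hub is at (390,276), with jaw tips at (409,206) and (438,223). Candidates for the roll are round (311,180) versus long (265,167); I choose the round one. For the plate I choose the white one (217,231). Next I'll measure with masks and check close crops.

```bash
cat > h.py <<'E'
import numpy as np, cv2
from bench import robot
from scipy.spatial.transform import Rotation as Ro
C={n:robot.camera_info(n) for n in("side","top")}
def ray(n,p,z):
    c=C[n];K,R,t=c["camera_matrix"],c["R"],c["t"]
    o=-R.T@t; d=R.T@np.linalg.solve(K,[p[0],p[1],1]); return o+d*(z-o[2])/d[2]
def proj(n,X):
    c=C[n]; x=c["camera_matrix"]@(c["R"]@np.asarray(X)+c["t"]); return x[:2]/x[2]
def tri(pt,ps):
    A=[];b=[]
    for n,p in(("top",pt),("side",ps)):
        c=C[n];P=c["camera_matrix"]@np.c_[c["R"],c["t"]]
        for k in(0,1):
            r=p[k]*P[2]-P[k]; r=r/np.linalg.norm(r[:3]); A.append(r[:3]);b.append(-r[3])
    X=np.linalg.lstsq(np.array(A),np.array(b),rcond=None)[0]; return X
E
python3 - <<'E'
from h import *
top=cv2.imread("pics/top0.png"); side=cv2.imread("pics/side0.png")
a=cv2.resize(top[140:300,360:460],None,fx=5,fy=5,interpolation=cv2.INTER_CUBIC)[:600+200]
cv2.imwrite("pics/t_tongs.png",cv2.resize(top[195:290,375:455],None,fx=6,fy=6,interpolation=cv2.INTER_CUBIC))
cv2.imwrite("pics/t_riser.png",cv2.resize(top[140:210,235:345],None,fx=7,fy=7,interpolation=cv2.INTER_CUBIC))
cv2.imwrite("pics/s_riser.png",cv2.resize(side[150:245,155:285],None,fx=6,fy=6,interpolation=cv2.INTER_CUBIC))
cv2.imwrite("pics/s_tongs.png",cv2.resize(side[120:200,320:410],None,fx=7,fy=7,interpolation=cv2.INTER_CUBIC))
for n,im in(("top",top),("side",side)):
    hsv=cv2.cvtColor(im,cv2.COLOR_BGR2HSV)
    print(n,"roll hsv",hsv[180,311] if n=="top" else hsv[175,242], "board",hsv[178,285] if n=="top" else hsv[195,225])
E
```

```text
top roll hsv [ 15 124 127] board [ 11 128 100]
side roll hsv [ 13 199 127] board [ 12 180 136]
```

View pics/t_tongs.png

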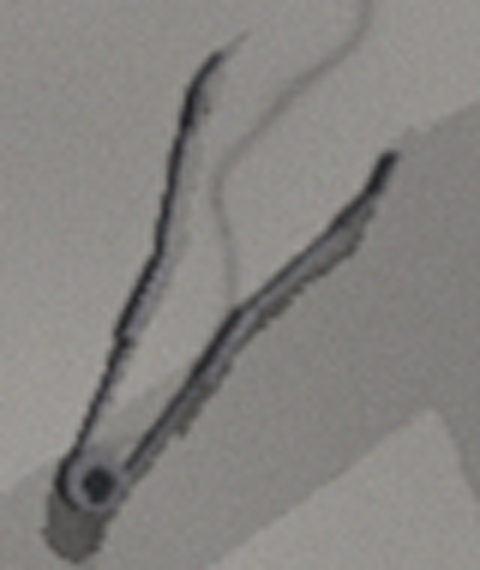

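View pics/t_riser.png

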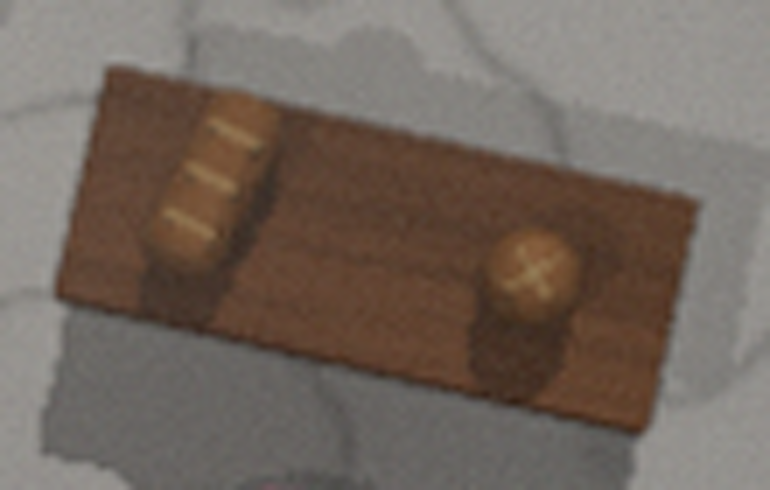

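View pics/s_riser.png

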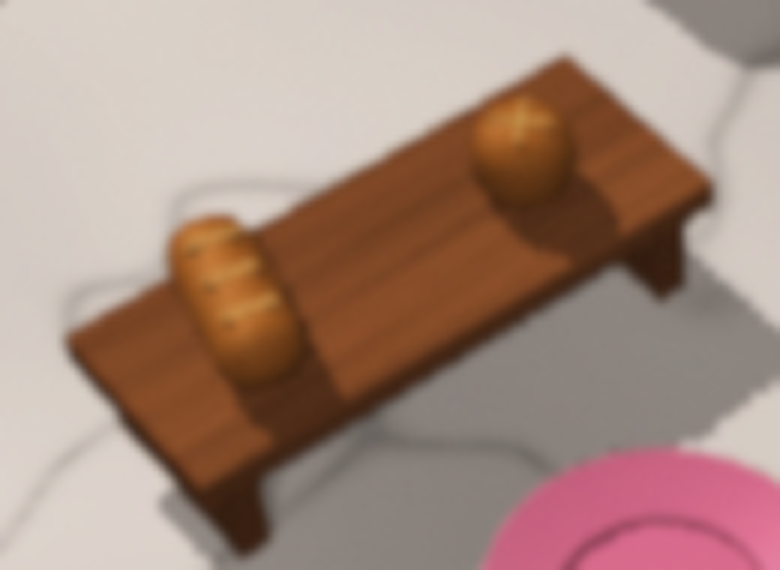

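View pics/s_tongs.png

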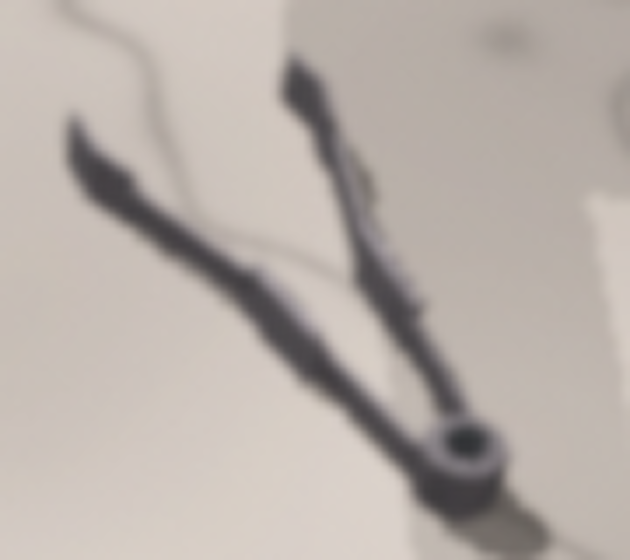

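The tongs crop shows the hub ring centred at (97,485) and jaw tips at about (225,48) and (390,152). In the riser crop the round roll's cross is at (535,270), and the board corners are (110,68), (697,203), (640,433) and (58,297). Side crop: cross (522,122). Side tongs crop: hub (466,442), tips (72,120) and (297,60).

Run:
```python
from h import *
np.set_printoptions(precision=4,suppress=True)
T=lambda p,o,s:((p[0]+.5)/s-.5+o[0],(p[1]+.5)/s-.5+o[1])
ht=T((97,485),(375,195),6); hs=T((466,442),(320,120),7)
print("hub tri",tri(ht,hs),"hub z26",ray("top",ht,.026),ray("side",hs,.026))
for a,b in(((230,45),(72,118)),((392,152),(297,60))):
    a=T(a,(375,195),6);b=T(b,(320,120),7); print("tip",a,b,tri(a,b),ray("top",a,.026),ray("side",b,.026))
rt=T((535,270),(235,140),7); rs=T((522,122),(155,150),6)
print("roll top",tri(rt,rs),ray("top",rt,.096),ray("side",rs,.096))
cs=[ray("top",T(p,(235,140),7),.06) for p in((110,68),(697,203),(640,433),(58,297))]
print("riser",np.array(cs),np.mean(cs,0),np.linalg.norm(cs[0]-cs[1]),np.linalg.norm(cs[1]-cs[2]))
sc=[ray("side",T(p,(155,150),6),.06) for p in((567,57),(712,190),(205,488),(70,342))]
print("riser side",np.array(sc),np.mean(sc,0))
# white plate
for n in("top","side"):
    im=cv2.imread(f"pics/{n}0.png"); hsv=cv2.cvtColor(im,cv2.COLOR_BGR2HSV)
    p=(217,231) if n=="top" else (213,302)
    print(n,hsv[p[1]-40:p[1]+41:5,p[0]].tolist())
    cv2.imwrite(f"pics/{n}_plate.png",cv2.resize(im[p[1]-45:p[1]+45,p[0]-50:p[0]+50],None,fx=6,fy=6,interpolation=cv2.INTER_CUBIC))
```

```text
hub tri [ 0.3821 -0.2511  0.0258] hub z26 [ 0.3809 -0.2517  0.026 ] [ 0.383 -0.25   0.026]
tip (412.9166666666667, 202.08333333333334) (329.85714285714283, 136.42857142857142) [ 0.5981 -0.3161  0.0157] [ 0.5967 -0.3133  0.026 ] [ 0.5925 -0.3055  0.026 ]
tip (439.9166666666667, 219.91666666666666) (362.0, 128.14285714285714) [ 0.5462 -0.396   0.0207] [ 0.5467 -0.3935  0.026 ] [ 0.5425 -0.3908  0.026 ]
roll top [ 0.6492 -0.0075  0.0919] [ 0.6483 -0.0075  0.096 ] [ 0.6468 -0.0043  0.096 ]
riser [[ 0.7309  0.166   0.06  ]
 [ 0.6829 -0.0756  0.06  ]
 [ 0.5879 -0.0546  0.06  ]
 [ 0.6362  0.184   0.06  ]] [0.6595 0.055  0.06  ] 0.24630055169854267 0.09732582327213622
riser side [[ 0.6826 -0.0713  0.06  ]
 [ 0.5864 -0.0496  0.06  ]
 [ 0.6368  0.1878  0.06  ]
 [ 0.7285  0.1703  0.06  ]] [0.6586 0.0593 0.06  ]
top [[24, 9, 144], [15, 10, 147], [13, 15, 149], [24, 10, 130], [9, 14, 132], [13, 13, 134], [0, 12, 148], [4, 12, 148], [20, 15, 149], [13, 16, 148], [17, 16, 148], [8, 14, 149], [6, 17, 151], [8, 9, 109], [10, 11, 143], [26, 12, 149], [17, 12, 150]]
side [[14, 21, 210], [14, 21, 211], [12, 24, 192], [11, 25, 192], [9, 25, 196], [11, 26, 198], [9, 24, 204], [11, 24, 204], [10, 26, 205], [10, 26, 204], [10, 26, 205], [10, 26, 205], [11, 25, 204], [9, 25, 203], [14, 25, 134], [14, 25, 133], [15, 22, 208]]
```

Run:
```python
import cv2,numpy as np
a=cv2.imread("pics/top_plate.png");b=cv2.imread("pics/side_plate.png")
c=cv2.resize(np.hstack([a,b]),(800,360)); 
cl=cv2.createCLAHE(3,(4,4)); g=cl.apply(cv2.cvtColor(c,cv2.COLOR_BGR2GRAY)); cv2.imwrite("pics/plates.png",g)
```

```text
(no output)
```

View pics/plates.png

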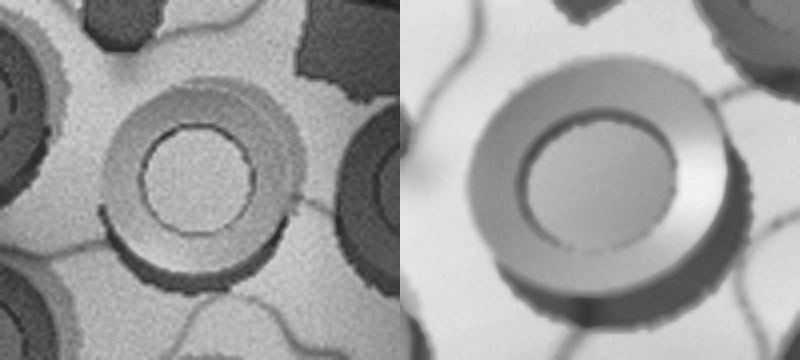

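```bash
cat >> h.py <<'E'
def rel(pos,yaw):  # move to TCP pos with tool down, tool x at world yaw (deg); in tool axes, from measured pose
    s=robot.read_state(); R=Ro.from_rotvec(s["ee_rot"])
    c,n=np.cos(np.radians(yaw)),np.sin(np.radians(yaw))
    G=Ro.from_matrix(np.array([[c,n,0],[n,-c,0],[0,0,-1]]).T if False else np.array([[c,n,0],[n,-c,0],[0,0,-1.]]))
    d=R.inv().apply(np.asarray(pos)-s["tcp_pos"]); w=np.degrees((R.inv()*G).as_rotvec())
    print("t",s["time"],"tcp",s["tcp_pos"].round(4),"yaw",np.degrees(np.arctan2(*R.as_matrix()[[1,0],0])).round(2),"F",s["contact_force"].round(1),"width",s["width"]*85.4)
    print("shift mm",(d*1000).round(1),"turn deg",w.round(2),"q",s["joints"].round(2))
E
python3 - <<'E'
from h import *
np.set_printoptions(precision=4,suppress=True)
print("plate",ray("top",(216.4,230.8),.016),ray("top",(216.4,230.9),.008),ray("side",(212.2,301),.016))
print("plate edges top",[ray("top",(167+a/4,186+180/4),.016) for a in(102,297)],[ray("side",(163+a/4,257+176/4),.016) for a in(68,327)])
rel((0.4623,-0.2935,0.10),152)
E
```

```text
plate [0.4957 0.2602 0.016 ] [0.4955 0.2613 0.008 ] [0.4947 0.2675 0.016 ]
plate edges top [array([0.493, 0.33 , 0.016]), array([0.4972, 0.1874, 0.016 ])] [array([0.5471, 0.3101, 0.016 ]), array([0.4419, 0.2244, 0.016 ])]
t 0.1 tcp [ 0.1989 -0.4855  0.2306] yaw 22.27 F [ 0.7  0.2 -0.6] width 85.72330435115721
shift mm [316.5 -77.6 130.7] turn deg [  -0.04   -0.09 -129.73] q [-1.18  0.13 -0.04  1.41 -0.    1.57]
```

Emit:
{"api": "carry_out", "payload": {
  "series": [
    [0.0317, -0.0078, 0.011, 0, 0, 0, 0.0854],
    [0.0317, -0.0078, 0.011, 0, 0, 0, 0.0854],
    [0.0317, -0.0078, 0.011, 0, 0, 0, 0.0854],
    [0.0317, -0.0078, 0.011, 0, 0, 0, 0.0854],
    [0.0317, -0.0078, 0.011, 0, 0, 0, 0.0854],
    [0.0317, -0.0078, 0.011, 0, 0, 0, 0.0854],
    [0.0317, -0.0078, 0.011, 0, 0, 0, 0.0854],
    [0.0317, -0.0078, 0.011, 0, 0, 0, 0.0854],
    [0.0317, -0.0078, 0.011, 0, 0, 0, 0.0854],
    [0.0317, -0.0078, 0.011, 0, 0, 0, 0.0854]
  ]
}}

```text
time: 0.93
tcp_pos: [0.4637, -0.2921, 0.1204]
ee_rot: [-3.082, -0.607, 0.001]
contact_force: [0.1, -0.5, 0.2]
width: 1.004
```

Emit:
{"api": "carry_out", "payload": {
  "series": [
    [0, 0, 0, 0, 0, -7, 0.0854],
    [0, 0, 0, 0, 0, -7, 0.0854],
    [0, 0, 0, 0, 0, -7, 0.0854],
    [0, 0, 0, 0, 0, -7, 0.0854],
    [0, 0, 0, 0, 0, -7, 0.0854],
    [0, 0, 0, 0, 0, -7, 0.0854],
    [0, 0, 0, 0, 0, -7, 0.0854],
    [0, 0, 0, 0, 0, -7, 0.0854],
    [0, 0, 0, 0, 0, -7, 0.0854],
    [0, 0, 0, 0, 0, -7, 0.0854]
  ]
}}

```text
time: 1.77
tcp_pos: [0.4625, -0.2933, 0.1208]
ee_rot: [-2.169, -2.271, 0.0]
contact_force: [0.3, 0.2, 0.3]
width: 1.001
```

Run:
```python
from h import *
rel((0.4623,-0.2935,0.12),152)
```

```text
t 1.7667 tcp [ 0.4625 -0.2933  0.1208] yaw 92.62 F [0.3 0.2 0.3] width 85.51473141172862
shift mm [-0.2 -0.2  0.8] turn deg [-3.000e-02 -5.000e-02 -5.938e+01] q [-0.57  0.19 -0.21  1.18 -0.    0.96]
```

Emit:
{"api": "carry_out", "payload": {
  "series": [
    [0, 0, 0, 0, 0, -6.6, 0.0854],
    [0, 0, 0, 0, 0, -6.6, 0.0854],
    [0, 0, 0, 0, 0, -6.6, 0.0854],
    [0, 0, 0, 0, 0, -6.6, 0.0854],
    [0, 0, 0, 0, 0, -6.6, 0.0854],
    [0, 0, 0, 0, 0, -6.6, 0.0854],
    [0, 0, 0, 0, 0, -6.6, 0.0854],
    [0, 0, 0, 0, 0, -6.6, 0.0854],
    [0, 0, 0, 0, 0, -6.6, 0.0854],
    [0, 0, 0.03, 0, 0, 0, 0.0854]
  ]
}}

```text
time: 2.6
tcp_pos: [0.4656, -0.2952, 0.0958]
ee_rot: [0.759, 3.04, -0.004]
contact_force: [1.1, -0.9, 0.4]
width: 1.001
```

Emit:
{"api": "carry_out", "payload": {
  "series": [
    [0, 0, 0.03, 0, 0, 0, 0.0854],
    [0, 0, 0, 0, 0, 0, 0.0854]
  ]
}}

```text
time: 2.77
tcp_pos: [0.4596, -0.2914, 0.0558]
ee_rot: [-0.767, -3.038, -0.004]
contact_force: [-1.0, 0.4, -0.8]
width: 1.0
```

Run:
```python
from h import *
rel((0.4623,-0.2935,0.002),152)
a=robot.get_image("top");b=robot.get_image("side")
cv2.imwrite("pics/d1.png",np.hstack([cv2.resize(a[190:300,370:460],(390,477),interpolation=2),cv2.resize(b[100:210,310:420],(400,400),interpolation=2)[:,:]] if False else [cv2.resize(a[190:300,365:475],(400,400),interpolation=2),cv2.resize(b[90:200,310:420],(400,400),interpolation=2)]))
```

```text
t 2.7667 tcp [ 0.4596 -0.2914  0.0558] yaw 151.68 F [-1.   0.4 -0.8] width 85.36048771390429
shift mm [-3.9 -0.6 53.8] turn deg [ 0.04 -0.51 -0.33] q [-0.57  0.23 -0.31  1.04  0.   -0.07]
```

View pics/d1.png

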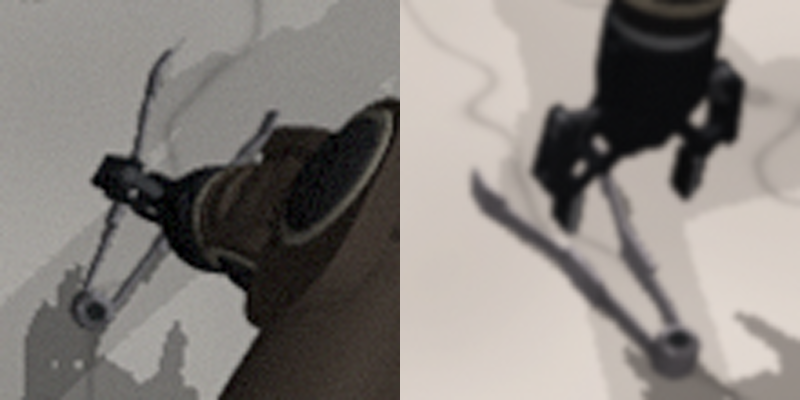

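The left panel shows the gripper straddling the arms near the grip plates (135,185). In the right panel the fingers are on either side of the arms, and the hub is at (672,345). The alignment looks right, so I descend.

Emit:
{"api": "carry_out", "payload": {
  "series": [
    [0, 0, 0.012, 0, 0, 0, 0.0854],
    [0, 0, 0.012, 0, 0, 0, 0.0854],
    [0, 0, 0.012, 0, 0, 0, 0.0854],
    [0, 0, 0.01, 0, 0, 0, 0.0854],
    [0, 0, 0.006, 0, 0, 0, 0.0854],
    [0, 0, 0, 0, 0, 0, 0.0854],
    [0, 0, 0, 0, 0, 0, 0.0854]
  ]
}}

```text
time: 3.45
tcp_pos: [0.463, -0.2936, 0.0099]
ee_rot: [0.769, 3.046, -0.0]
contact_force: [-0.5, 0.7, 0.3]
width: 1.006
```

Run:
```python
from h import *
rel((0.4623,-0.2935,0.002),152)
b=robot.get_image("side")
cv2.imwrite("pics/d2.png",cv2.resize(b[90:200,310:420],(600,600),interpolation=2))
```

```text
t 3.45 tcp [ 0.463  -0.2936  0.0099] yaw 151.68 F [-0.5  0.7  0.3] width 85.87088847911504
shift mm [ 0.7 -0.3  7.9] turn deg [-0.    0.02 -0.32] q [-0.57  0.26 -0.37  0.94  0.   -0.07]
```

View pics/d2.png

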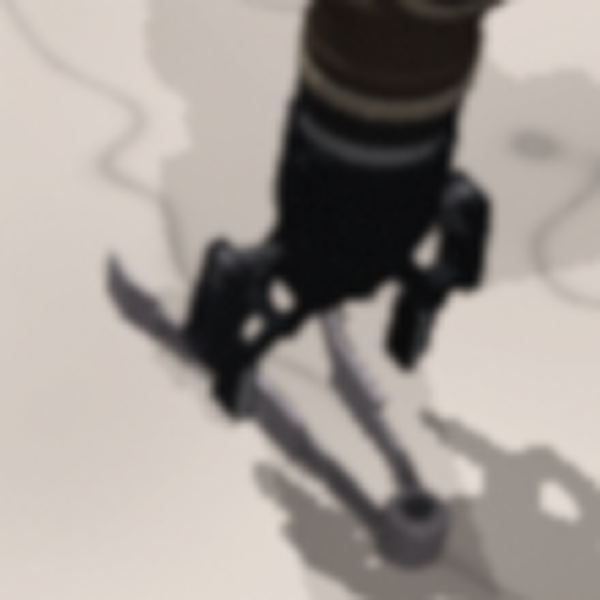

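Run:
```python
from h import *
o=np.array([.4623,-.2935,0]);y=np.radians(-28);x=np.array([np.cos(y),np.sin(y),0]);n=np.array([-x[1],x[0],0])
im=cv2.imread("pics/side0.png"); t=cv2.imread("pics/top0.png")
S=7
def crop(im,nm,x0,y0,w,h):
    c=cv2.resize(im[y0:y0+h,x0:x0+w],None,fx=S,fy=S,interpolation=2)
    for a,b in((-22,25.5-1.5),(22,25.5+1.5),(105,52),(126,48)):
        for s in(1,-1):
            for z in (0,.026):
                p=proj(nm,o+x*a/1000+n*s*b/1000+[0,0,z]); q=tuple(int(v) for v in((p[0]+.5-x0)*S,(p[1]+.5-y0)*S)); cv2.circle(c,q,3,(0,0,255) if z else (0,255,0),-1)
    for z in(0,.026):
        p=proj(nm,o-x*.091+[0,0,z]);cv2.circle(c,tuple(int(v) for v in((p[0]+.5-x0)*S,(p[1]+.5-y0)*S)),3,(255,0,0),-1)
    return c
a=crop(im,"side",320,120,90,80);b=crop(t,"top",375,195,80,95)
cv2.imwrite("pics/e1.png",a);cv2.imwrite("pics/e2.png",cv2.resize(b,None,fx=.85,fy=.85))
```

```text
(no output)
```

View pics/e1.png

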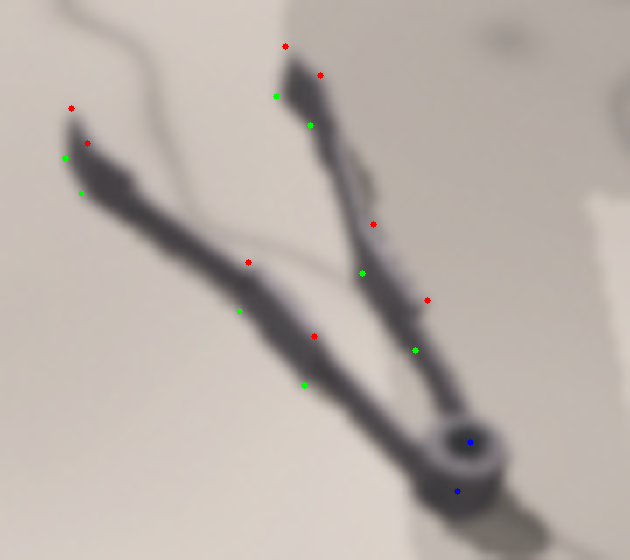

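View pics/e2.png

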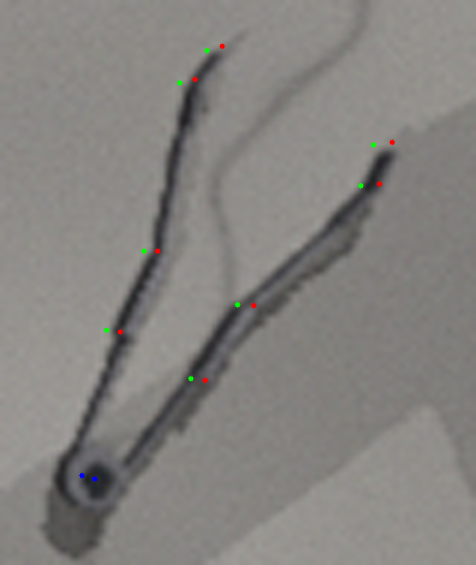

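The projected tongs model fits both views: hub, plates and tips are within about 1 px. Now I go down the last 8 mm and close to 44 mm.

Emit:
{"api": "carry_out", "payload": {
  "series": [
    [0, 0, 0.004, 0, 0, 0, 0.06],
    [0, 0, 0.003, 0, 0, 0, 0.06],
    [0, 0, 0, 0, 0, 0, 0.06],
    [0, 0, 0, 0, 0, 0, 0.05],
    [0, 0, 0, 0, 0, 0, 0.044],
    [0, 0, 0, 0, 0, 0, 0.044],
    [0, 0, 0, 0, 0, 0, 0.044],
    [0, 0, 0, 0, 0, 0, 0.044]
  ],
  "newtons": 30
}}

```text
time: 4.17
tcp_pos: [0.4635, -0.2939, 0.0034]
ee_rot: [0.768, 3.044, -0.001]
contact_force: [-0.0, 0.3, 4.4]
width: 0.515
```

Run:
```python
from h import *
rel((0.4623,-0.2935,0.002),152)
b=robot.get_image("side")
cv2.imwrite("pics/d3.png",cv2.resize(b[90:200,310:420],(600,600),interpolation=2))
```

```text
t 4.1667 tcp [ 0.4635 -0.2939  0.0034] yaw 151.68 F [-0.   0.3  4.4] width 43.98872953491819
shift mm [ 1.3 -0.2  1.4] turn deg [-0.    0.12 -0.32] q [-0.57  0.27 -0.38  0.92  0.   -0.07]
```

View pics/d3.png

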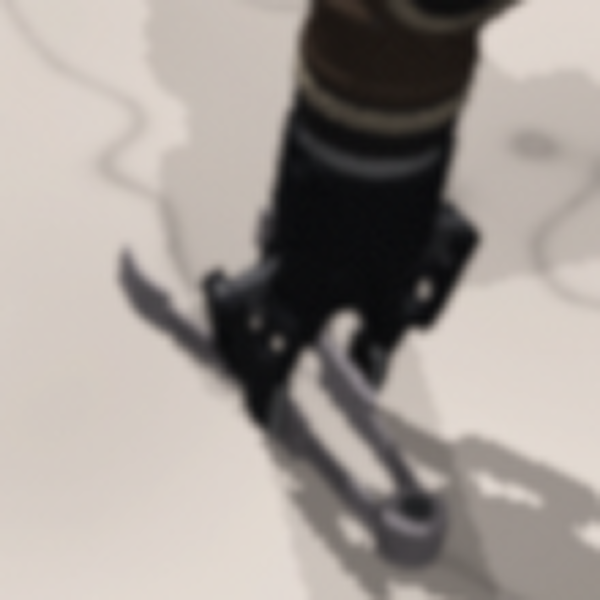

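Gripped at 44.0 mm, with the jaws still open (paddle at (140,285), hub (410,530)). Lift and check.

Emit:
{"api": "carry_out", "payload": {
  "series": [
    [0, 0, -0.008, 0, 0, 0, 0.044],
    [0, 0, -0.014, 0, 0, 0, 0.044],
    [0, 0, -0.02, 0, 0, 0, 0.044],
    [0, 0, -0.02, 0, 0, 0, 0.044],
    [0, 0, -0.02, 0, 0, 0, 0.044],
    [0, 0, -0.014, 0, 0, 0, 0.044],
    [0, 0, -0.006, 0, 0, 0, 0.044],
    [0, 0, 0, 0, 0, 0, 0.044],
    [0, 0, 0, 0, 0, 0, 0.044]
  ]
}}

```text
time: 4.97
tcp_pos: [0.4627, -0.2934, 0.104]
ee_rot: [-0.769, -3.046, -0.0]
contact_force: [-0.7, 0.3, -1.4]
width: 0.513
```

Run:
```python
from h import *
rel((0.4766,0.028,0.105),168.7)
a=robot.get_image("top");b=robot.get_image("side")
cv2.imwrite("pics/d4.png",np.hstack([cv2.resize(a[190:300,365:475],(400,400),interpolation=2),cv2.resize(b[60:190,300:430],(400,400),interpolation=2)]))
```

```text
t 4.9667 tcp [ 0.4627 -0.2934  0.104 ] yaw 151.68 F [-0.7  0.3 -1.4] width 43.81290929841542
shift mm [140.2 289.5  -1. ] turn deg [-0.000e+00 -1.000e-02 -1.702e+01] q [-0.57  0.2  -0.23  1.14 -0.   -0.07]
```

View pics/d4.png

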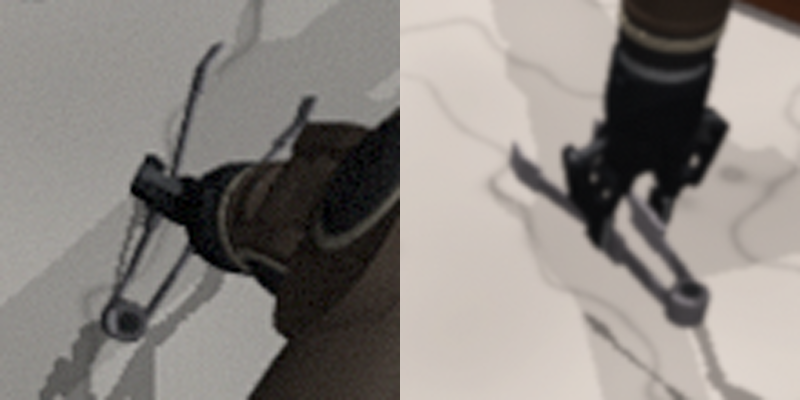

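Run:
```python
from h import *
np.set_printoptions(precision=4,suppress=True)
h=tri((399.4,277.4),(393.3,154.2));l=tri((424.4,202),(336.8,107)) 
print(h,l)
z=.128
h2=ray("top",(399.4,277.4),h[2]);m=(ray("top",(424.4,202.2),z)+ray("top",(450.4,217.3),z))/2
print(h2,m,np.degrees(np.arctan2((m-h2)[1],(m-h2)[0])),np.linalg.norm((m-h2)[:2]))
```

```text
[ 0.3838 -0.2505  0.1229] [ 0.589  -0.3162  0.1213]
[ 0.3833 -0.2508  0.1229] [ 0.5685 -0.3495  0.128 ] -28.071386795052145 0.20990172558681186
```

Emit:
{"api": "carry_out", "payload": {
  "series": [
    [0.008, 0.016, 0, 0, 0, 0, 0.044],
    [0.014, 0.028, 0, 0, 0, 0, 0.044],
    [0.016, 0.034, 0, 0, 0, 0, 0.044],
    [0.016, 0.034, 0, 0, 0, 0, 0.044],
    [0.016, 0.034, 0, 0, 0, 0, 0.044],
    [0.016, 0.034, 0, 0, 0, 0, 0.044],
    [0.016, 0.034, 0, 0, 0, 0, 0.044],
    [0.016, 0.034, 0, 0, 0, 0, 0.044],
    [0.014, 0.027, 0, 0, 0, 0, 0.044],
    [0.008, 0.0145, 0, 0, 0, 0, 0.044]
  ]
}}

```text
time: 5.9
tcp_pos: [0.476, 0.0307, 0.1032]
ee_rot: [-0.764, -3.045, -0.0]
contact_force: [-0.4, -0.6, -0.8]
width: 0.514
```

Emit:
{"api": "carry_out", "payload": {
  "series": [
    [0, 0, 0, 0, 0, -2.5, 0.044],
    [0, 0, 0, 0, 0, -4, 0.044],
    [0, 0, 0, 0, 0, -4, 0.044],
    [0, 0, 0, 0, 0, -4, 0.044],
    [0, 0, 0, 0, 0, -2.5, 0.044],
    [0, 0, 0, 0, 0, 0, 0.044],
    [0, 0, 0, 0, 0, 0, 0.044]
  ]
}}

```text
time: 6.48
tcp_pos: [0.4763, 0.0278, 0.1034]
ee_rot: [-0.312, -3.124, 0.0]
contact_force: [-0.6, -0.1, -0.9]
width: 0.516
```

Run:
```python
from h import *
rel((0.4766,0.028,0.070),168.7)
a=robot.get_image("top");b=robot.get_image("side")
cv2.imwrite("pics/f1.png",np.hstack([cv2.resize(a[150:260,250:360],(400,400),interpolation=2),cv2.resize(b[120:250,180:310],(400,400),interpolation=2)]))
```

```text
t 6.4833 tcp [0.4763 0.0278 0.1034] yaw 168.6 F [-0.6 -0.1 -0.9] width 44.049177570143144
shift mm [-0.3  0.3 33.4] turn deg [-0.02 -0.09 -0.1 ] q [ 0.06  0.07 -0.38  1.12 -0.    0.26]
```

View pics/f1.png

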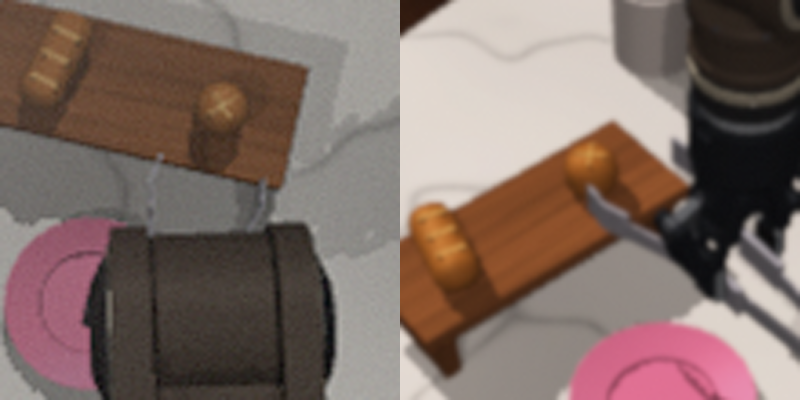

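Run:
```python
from h import *
np.set_printoptions(precision=4,suppress=True)
z=.125
a=ray("top",(294,193.2),z);b=ray("top",(322.6,199.5),z);m=(a+b)/2
y=np.radians(-11.4);u=np.array([np.cos(y),np.sin(y),0]);n=np.array([-u[1],u[0],0])
print(a,b,m,np.linalg.norm(a-b)); tcp=np.array([.4763,.0278,0])
print("expected tip",tcp+u*.1247)
for r in((.6483,-.0075),(.6475,-.006)):
    d=np.array([*r,0])-m; print("roll in tongs: ahead of tips",d@u,"lateral",d@n, "from tcp",(np.array([*r,0])-tcp)@u,(np.array([*r,0])-tcp)@n)
```

```text
[0.6018 0.0394 0.125 ] [ 0.5871 -0.0385  0.125 ] [0.5945 0.0005 0.125 ] 0.07923836257465552
expected tip [0.5985 0.0032 0.    ]
roll in tongs: ahead of tips 0.054336580879705686 lateral 0.002835769755603788 from tcp 0.1755839461503193 -0.0006065099189370843
roll in tongs: ahead of tips 0.053255877929439595 lateral 0.0041480506452330635 from tcp 0.17450324320005323 0.0007057709706921947
```

Emit:
{"api": "carry_out", "payload": {
  "series": [
    [0, 0.0015, 0.006, 0, 0, 0, 0.044],
    [0, 0, 0.01, 0, 0, 0, 0.044],
    [0, 0, 0.01, 0, 0, 0, 0.044],
    [0, 0, 0.006, 0, 0, 0, 0.044],
    [0, 0, 0, 0, 0, 0, 0.044],
    [0, 0, 0, 0, 0, 0, 0.044]
  ]
}}

```text
time: 7.08
tcp_pos: [0.4766, 0.0292, 0.0715]
ee_rot: [-0.31, -3.125, 0.0]
contact_force: [-0.4, 0.0, 0.1]
width: 0.52
```

Run:
```python
from h import *
rel((0.4766,0.028,0.071),168.7)
b=robot.get_image("side")
cv2.imwrite("pics/f2.png",cv2.resize(b[130:230,200:310],(770,600),interpolation=2)[:,:])
```

```text
t 7.0833 tcp [0.4766 0.0292 0.0715] yaw 168.67 F [-0.4  0.   0.1] width 44.40664296222921
shift mm [-0.2 -1.2  0.5] turn deg [-0.02 -0.09 -0.03] q [ 0.06  0.09 -0.44  1.05  0.    0.26]
```

View pics/f2.png

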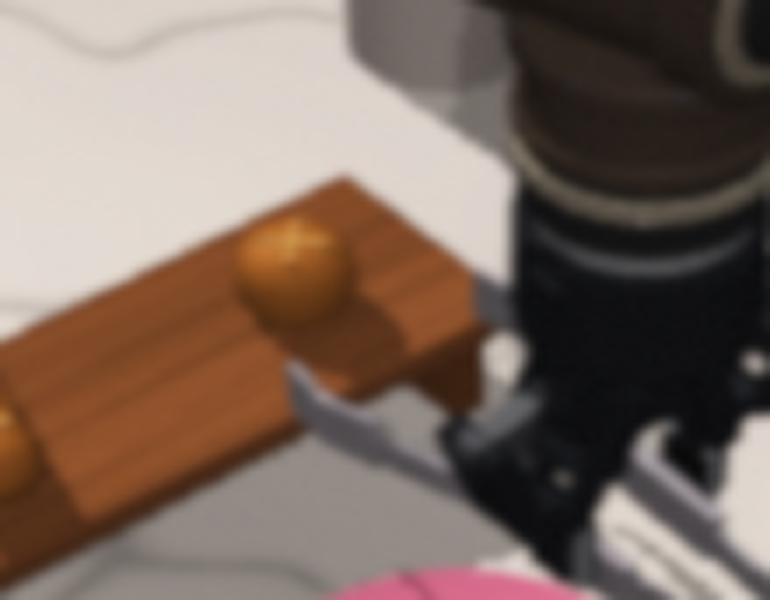

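Emit:
{"api": "carry_out", "payload": {
  "series": [
    [-0.006, 0, 0, 0, 0, 0, 0.044],
    [-0.01, 0, 0, 0, 0, 0, 0.044],
    [-0.01, 0, 0, 0, 0, 0, 0.044],
    [-0.008, 0, 0, 0, 0, 0, 0.044],
    [-0.004, 0, 0, 0, 0, 0, 0.044],
    [0, 0, 0, 0, 0, 0, 0.044]
  ]
}}

```text
time: 7.63
tcp_pos: [0.5158, 0.0215, 0.0722]
ee_rot: [0.311, 3.126, -0.0]
contact_force: [0.2, -0.4, -0.8]
width: 0.52
```

Run:
```python
from h import *
rel((0.5475,0.0155,0.071),168.7)
a=robot.get_image("top");b=robot.get_image("side")
cv2.imwrite("pics/f3.png",np.hstack([cv2.resize(a[140:220,270:350],(400,400),interpolation=2),cv2.resize(b[130:230,210:310],(400,400),interpolation=2)]))
```

```text
t 7.6333 tcp [0.5158 0.0215 0.0722] yaw 168.65 F [ 0.2 -0.4 -0.8] width 44.40508455092721
shift mm [-32.3   0.3   1.2] turn deg [ 0.    0.02 -0.05] q [ 0.04  0.16 -0.36  1.06 -0.    0.24]
```

View pics/f3.png

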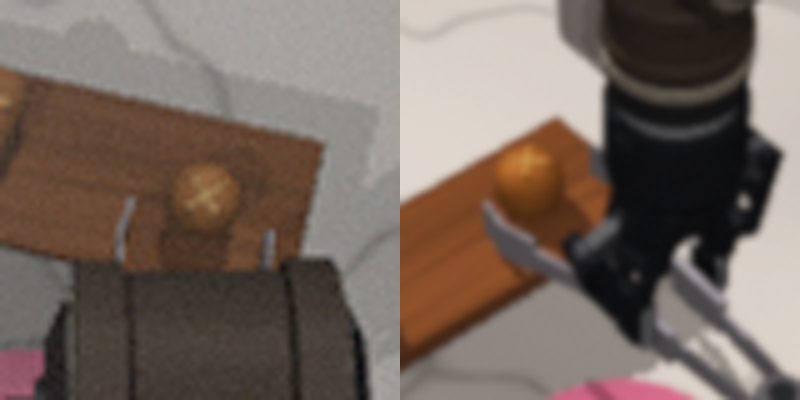

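Run:
```python
from h import *
P=lambda x,y,z:ray("top",(270+(x+.5)/5-.5,140+(y+.5)/5-.5),z)
a=P(132,198,.093);b=P(268,231,.093);m=(a+b)/2;r=P(207,192,.095)
y=np.radians(-11.35);u=np.array([np.cos(y),np.sin(y),0]);n=np.array([-u[1],u[0],0])
print(np.linalg.norm(a-b),(r-m)@u,(r-m)@n,r)
```

```text
0.07786212681052948 0.012860763407472348 -0.0009148377573373542 [ 0.64881598 -0.00760072  0.095     ]
```

Emit:
{"api": "carry_out", "payload": {
  "series": [
    [-0.006, 0, 0, 0, 0, 0, 0.044],
    [-0.01, 0, 0, 0, 0, 0, 0.044],
    [-0.01, 0, 0.001, 0, 0, 0, 0.044],
    [-0.005, 0, 0, 0, 0, 0, 0.044],
    [-0.002, 0, 0, 0, 0, 0, 0.044],
    [0, 0, 0, 0, 0, 0, 0.044],
    [0, 0, 0, 0, 0, 0, 0.044]
  ]
}}

```text
time: 8.32
tcp_pos: [0.5467, 0.0153, 0.0711]
ee_rot: [-0.31, -3.126, 0.0]
contact_force: [0.1, 0.4, -0.6]
width: 0.519
```

Run:
```python
from h import *
rel((0.5475,0.0155,0.071),168.7)
a=robot.get_image("top");b=robot.get_image("side")
cv2.imwrite("pics/f4.png",np.hstack([cv2.resize(a[140:220,270:350],(400,400),interpolation=2),cv2.resize(b[130:230,210:310],(400,400),interpolation=2)]))
```

```text
t 8.3167 tcp [0.5467 0.0153 0.0711] yaw 168.67 F [ 0.1  0.4 -0.6] width 44.292915291437836
shift mm [-0.7  0.4  0.1] turn deg [-0.01 -0.04 -0.03] q [ 0.03  0.22 -0.29  1.07  0.    0.23]
```

View pics/f4.png

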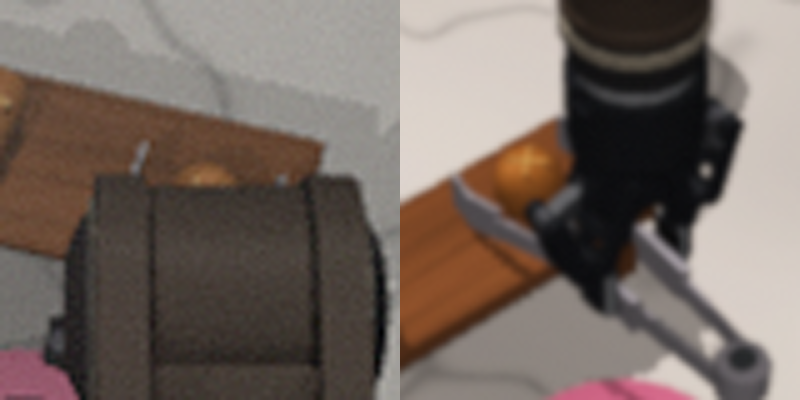

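The jaws straddle the roll (left panel: left tip (145,143), roll (207,170); right panel: paddle at (470,200) beside the roll). Squeeze.

Emit:
{"api": "carry_out", "payload": {
  "series": [
    [0, 0, 0, 0, 0, 0, 0.036],
    [0, 0, 0, 0, 0, 0, 0.03],
    [0, 0, 0, 0, 0, 0, 0.026],
    [0, 0, 0, 0, 0, 0, 0.02],
    [0, 0, 0, 0, 0, 0, 0.015],
    [0, 0, 0, 0, 0, 0, 0.015],
    [0, 0, 0, 0, 0, 0, 0.015]
  ],
  "newtons": 38
}}

```text
time: 9.0
tcp_pos: [0.5467, 0.0154, 0.0713]
ee_rot: [-0.31, -3.126, -0.0]
contact_force: [-0.6, -0.5, -0.5]
width: 0.307
```

Run:
```python
from h import *
rel((0.5475,0.0155,0.071),168.7)
a=robot.get_image("top");b=robot.get_image("side")
cv2.imwrite("pics/f5.png",np.hstack([cv2.resize(a[140:220,270:350],(400,400),interpolation=2),cv2.resize(b[130:230,210:310],(400,400),interpolation=2)]))
```

```text
t 9.0 tcp [0.5467 0.0154 0.0713] yaw 168.68 F [-0.6 -0.5 -0.5] width 26.236259170346543
shift mm [-0.7  0.3  0.3] turn deg [ 0.   -0.   -0.02] q [ 0.03  0.21 -0.29  1.07  0.    0.23]
```

View pics/f5.png

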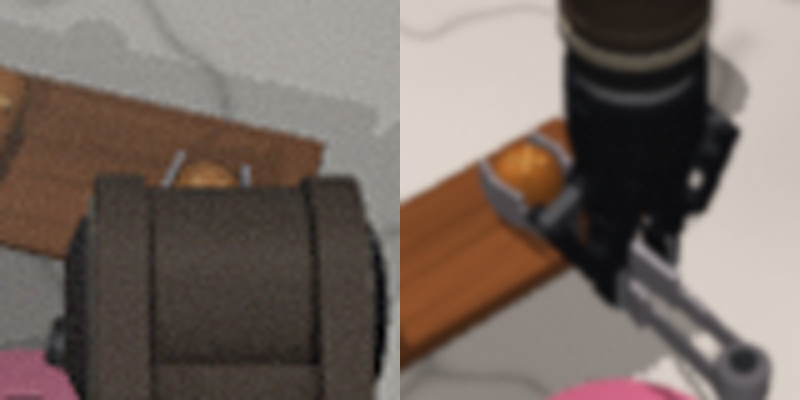

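Gripped: the opening stopped at 26.2 mm and both paddles sit on the roll. Lift.

Emit:
{"api": "carry_out", "payload": {
  "series": [
    [0, 0, -0.004, 0, 0, 0, 0.015],
    [0, 0, -0.009, 0, 0, 0, 0.015],
    [0, 0, -0.012, 0, 0, 0, 0.015],
    [0, 0, -0.012, 0, 0, 0, 0.015],
    [0, 0, -0.012, 0, 0, 0, 0.015],
    [0, 0, -0.006, 0, 0, 0, 0.015],
    [0, 0, -0.003, 0, 0, 0, 0.015],
    [0, 0, 0, 0, 0, 0, 0.015]
  ]
}}

```text
time: 9.77
tcp_pos: [0.5473, 0.0153, 0.1302]
ee_rot: [0.31, 3.125, 0.0]
contact_force: [0.2, -0.5, -0.9]
width: 0.307
```

Run:
```python
from h import *
rel((0.5475,0.0155,0.128),168.7)
a=robot.get_image("top");b=robot.get_image("side")
cv2.imwrite("pics/f6.png",np.hstack([cv2.resize(a[130:210,270:350],(400,400),interpolation=2),cv2.resize(b[110:210,220:320],(400,400),interpolation=2)]))
```

```text
t 9.7667 tcp [0.5473 0.0153 0.1302] yaw 168.67 F [ 0.2 -0.5 -0.9] width 26.2511050509042
shift mm [-0.2  0.2  2.2] turn deg [ 0.02  0.08 -0.03] q [ 0.03  0.19 -0.19  1.19  0.    0.23]
```

View pics/f6.png

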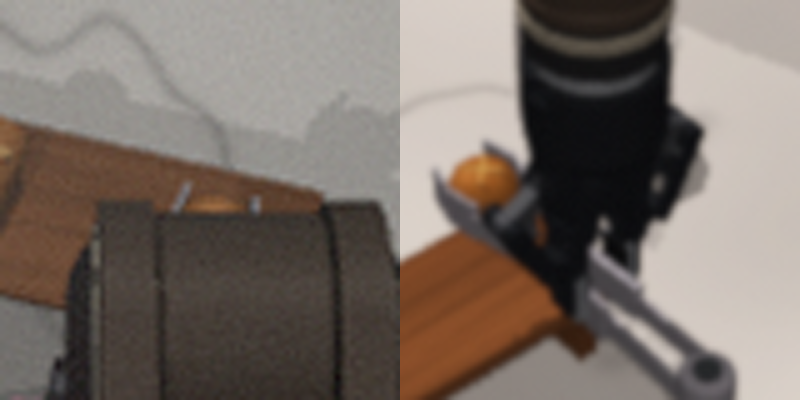

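Roll held aloft between the paddles (right panel (485,180)), opening unchanged. Now to the plate.

Emit:
{"api": "carry_out", "payload": {
  "series": [
    [0.006, 0.007, 0, 0, 0, 0, 0.015],
    [0.012, 0.014, 0, 0, 0, 0, 0.015],
    [0.016, 0.0185, 0, 0, 0, 0, 0.015],
    [0.018, 0.0208, 0, 0, 0, 0, 0.015],
    [0.018, 0.0208, 0, 0, 0, 0, 0.015],
    [0.018, 0.0208, 0, 0, 0, 0, 0.015],
    [0.018, 0.0208, 0, 0, 0, 0, 0.015],
    [0.018, 0.0208, 0, 0, 0, 0, 0.015],
    [0.018, 0.0208, 0, 0, 0, 0, 0.015],
    [0.018, 0.0208, 0, 0, 0, 0, 0.015]
  ]
}}

```text
time: 10.7
tcp_pos: [0.4246, 0.2294, 0.1287]
ee_rot: [-0.31, -3.125, 0.001]
contact_force: [0.3, 0.5, -1.4]
width: 0.303
```

Emit:
{"api": "carry_out", "payload": {
  "series": [
    [0.018, 0.021, 0, 0, 0, 0, 0.015],
    [0.014, 0.016, 0, 0, 0, 0, 0.015],
    [0.008, 0.009, 0, 0, 0, 0, 0.015],
    [0.003, 0.0033, 0, 0, 0, 0, 0.015],
    [0, 0, 0, 0, 0, 0, 0.015],
    [0, 0, 0, 0, 0, 0, 0.015],
    [0, 0, 0, 0, 0, 0, 0.015]
  ]
}}

```text
time: 11.28
tcp_pos: [0.3942, 0.2842, 0.1292]
ee_rot: [0.312, 3.126, -0.001]
contact_force: [-0.0, -0.6, -2.1]
width: 0.303
```

Run:
```python
from h import *
rel((0.3942,0.2849,0.130),168.7)
a=robot.get_image("top");b=robot.get_image("side")
cv2.imwrite("pics/g1t.png",a);cv2.imwrite("pics/g1s.png",b)
cv2.imwrite("pics/g1.png",np.hstack([cv2.resize(a[130:290,130:290],(400,400),interpolation=2),cv2.resize(b[200:350,140:290],(400,400),interpolation=2)]))
```

```text
t 11.2833 tcp [0.3942 0.2842 0.1292] yaw 168.61 F [-0.  -0.6 -2.1] width 25.871305811987305
shift mm [ 0.1  0.7 -0.8] turn deg [-0.03  0.   -0.09] q [ 0.62  0.07 -0.32  1.18 -0.    0.82]
```

View pics/g1.png

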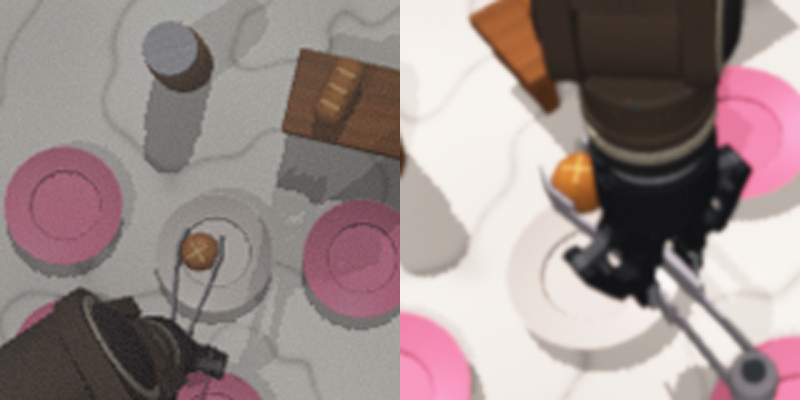

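Run:
```python
from h import *
np.set_printoptions(precision=4,suppress=True)
t=(210.2,230.2);s=(205.9,263.6)
print(tri(t,s),ray("top",t,.153),ray("side",s,.153),"plate",ray("top",(216.4,230.8),.016))
print(proj("side",[.495,.263,.016]))
```

```text
[0.497  0.2607 0.1457] [0.4947 0.2575 0.153 ] [0.4954 0.2656 0.153 ] plate [0.4957 0.2602 0.016 ]
[213.5744 299.4752]
```

Emit:
{"api": "carry_out", "payload": {
  "series": [
    [0, 0, 0, 0, 0, 0, 0.015],
    [0, 0, 0, 0, 0, 0, 0.015],
    [0, 0, 0, 0, 0, 0, 0.015],
    [0, 0, 0, 0, 0, 0, 0.015],
    [0, 0, 0, 0, 0, 0, 0.015],
    [0, 0, 0, 0, 0, 0, 0.015]
  ]
}}

```text
time: 11.88
tcp_pos: [0.3938, 0.285, 0.1293]
ee_rot: [-0.31, -3.126, -0.0]
contact_force: [0.3, -1.1, -0.4]
width: 0.304
```

Run:
```python
from h import *
rel((0.3942,0.2849,0.130),168.7)
a=robot.get_image("top");b=robot.get_image("side")
A=a[205:255,185:235];B=b[240:290,180:230]
o=cv2.imread("pics/g1t.png")[205:255,185:235]
cv2.imwrite("pics/g2.png",np.hstack([cv2.resize(x,(260,260),interpolation=2) for x in(o,A,B)]))
```

```text
t 11.8833 tcp [0.3938 0.285  0.1293] yaw 168.67 F [ 0.3 -1.1 -0.4] width 25.949792525708
shift mm [-0.4 -0.  -0.7] turn deg [ 0.   -0.   -0.03] q [ 0.63  0.07 -0.32  1.18  0.    0.82]
```

View pics/g2.png

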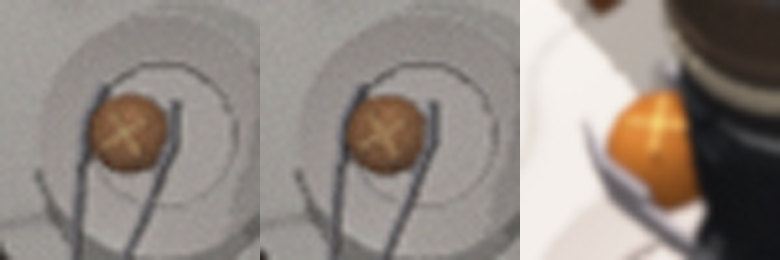

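Emit:
{"api": "carry_out", "payload": {
  "series": [
    [0, 0, -0.002, 0, 0, 0, 0.015],
    [0, 0, -0.002, 0, 0, 0, 0.015],
    [0, 0, 0, 0, 0, 0, 0.015],
    [0, 0, 0, 0, 0, 0, 0.015],
    [0, 0, 0, 0, 0, 0, 0.015],
    [0, 0, 0, 0, 0, 0, 0.015]
  ]
}}

```text
time: 12.48
tcp_pos: [0.3938, 0.285, 0.1333]
ee_rot: [-0.31, -3.126, 0.0]
contact_force: [0.6, 0.1, -0.4]
width: 0.305
```

Run:
```python
from h import *
rel((0.3942,0.2849,0.133),168.7)
print(abs(robot.read_state()["joint_vel"]).max())
a=robot.get_image("top");b=robot.get_image("side")
cv2.imwrite("pics/g3.png",np.hstack([cv2.resize(a,(400,300)),cv2.resize(b,(400,300))]))
print(robot.job_done())
```

```text
t 12.4833 tcp [0.3938 0.285  0.1333] yaw 168.68 F [ 0.6  0.1 -0.4] width 26.011798553644926
shift mm [-0.5 -0.   0.3] turn deg [-0.   -0.   -0.02] q [ 0.63  0.07 -0.32  1.18  0.    0.82]
0.002054322245305322
the job is handed in; nothing more can be done
None
```

View pics/g3.png

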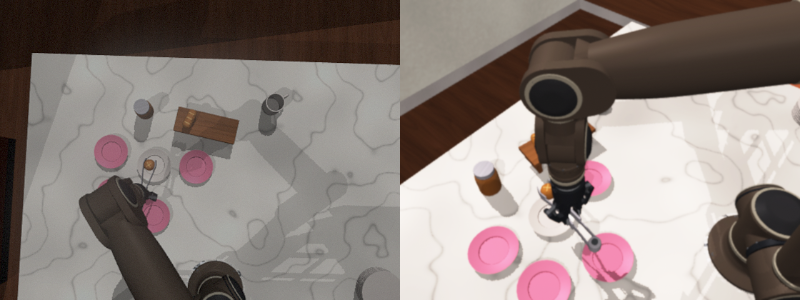

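The job is handed in at 12.5 s. I picked up the tongs at 44 mm opening, squeezed them on the round roll with 38 N of grip, and carried the roll over the white plate, where it is held still.

- **Grip:** the fingers stopped at 26.2 mm on the roll (about 27 mm expected) and still read 26.0 mm at the end.
- **Stillness:** the arm was at rest (joint speeds at most 0.002 rad/s), and two pictures 0.6 s apart showed the roll had not moved in the jaws.
- **Position:** the roll measured (0.497, 0.261), against a plate centre at about (0.495, 0.263).
- **Height:** by joint readings, the roll's centre is about 0.14 m above the counter, which is roughly 12 cm above the plate rim. The pictures put the roll's top about 7 mm lower than expected before a last 4 mm raise, so the true height may be a few mm less.
- **Camera disagreement:** the top and side views differ by up to 8 mm in y when cast to a fixed height, so I used their average.
- **Bystanders:** the long roll, plate, mug and jar look unmoved in the last picture. I checked these by eye only.

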